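# Find the thread hand of a header cap and hold it off

## Task

The irrigation header on the bench has two screw caps, one with a right-hand and one with a left-hand thread, and from outside nobody can tell which is which. Take the cap next to the round pressure gauge: try turning it each way until you find the way that loosens it, unscrew it, then lift it upright at least 60 mm clear of its port and finish while still holding it there, above the port. Leave the other cap screwed on, and do not disturb the pot, the tape roll and the seed packet lying around.

Things in the scene. Friction and masses are not known exactly. Their poses are not given: they have to be found in the camera images.
- header: irrigation header, fixed: grey pipe along its y axis on a foot plate 90 x 300 mm. Origin: centre of the plate's underside; z up. Ports point up at y = +60 mm (port 1) and -60 mm (port 2); end tees at y = +-125 mm carry the gauge and a hex plug. One port has a right-hand thread (counter-clockwise from above loosens), the other a left-hand one; which differs by start
- port_1 (a point): centre of the top of port 1's neck, under the roof of cap_1, 92 mm above the bench; axes as the header's. How either cap turns: lightly, about 0.2 rad either way from the header's x axis; the tightening way it then stops dead (less than 0.4 rad from its start unless forced), the loosening way it goes on and climbs about 2 mm
- port_2 (a point): centre of the top of port 2's neck, under the roof of cap_2, 92 mm above the bench; axes as the header's. How either cap comes off: straight up, once its bar is turned 0.9 to 2.3 rad the loosening way from the header's x axis (aim for 1.05 to 1.2 rad); before that the thread holds it down
- cap_1: black screw cap on port 1, 50 mm across, 53 mm high. Origin: centre of its open underside (66 mm above the bench when seated), z up. Skirt and roof: z = 0 to 31 mm; on the roof a grip bar 46 mm long (cap x), 16 mm thick (cap y), z = 31 to 53 mm, to be pinched across its 16 mm. 56 to 104 g. The bar starts within 0.09 rad of the header's x axis, whatever the thread hand.
- cap_2: black screw cap on port 2, 50 mm across, 53 mm high. Origin: centre of its open underside (66 mm above the bench when seated), z up. Skirt and roof: z = 0 to 31 mm; on the roof a grip bar 46 mm long (cap x), 16 mm thick (cap y), z = 31 to 53 mm, to be pinched across its 16 mm. 56 to 104 g. The bar starts within 0.09 rad of the header's x axis, whatever the thread hand.
- gauge: round pressure gauge, 36 mm across, 20 mm thick, white face towards the header's -x; fixed upright on the end tee beside port 1 or port 2 (differs from start to start), 65 mm from that port's axis; its top is 88 mm above the bench. Origin at the foot of its stem, 52 mm above the bench
- seed_pot: loose square terracotta pot, 65 x 65 x 65 mm, beyond the header; origin at the centre of its underside
- tape: loose roll of tape lying flat, 66 mm across, 18 mm high, on the robot's side of the header; origin at the centre of its underside
- packet: loose seed packet lying flat, 118 x 82 x 11 mm, beyond the header; origin at the centre of its underside
There are look-alikes about, which are no part of the job. What is shaped like the cap_1 but pink is not meant. What is shaped like the cap_2 but blue is not meant.

How it is judged:
By the outcome, as a careful person would: the job done as asked, in the order asked, and still so for the second after the job is handed in, while the arm keeps its last pose, push and grip.
It also fails if it takes over 51 s, if anything falls off the work surface, if the arm or the gripper's body presses on something with over 40 N, if the wrist force passes 120 N, or if a joint passes its speed limit or range.

## Robot

A 7-joint arm with a two-finger parallel gripper is mounted at the origin on the work surface; the furniture and walls round the work are solid. World frame = base frame: x ahead of the robot, y to its left, z up, the work surface at z = 0. Lengths are in m, angles in rad, forces in N, time in s.
With the tool pointing down it reaches from about 0.425 to 0.95 m from the base axis. Payload 4.7 kg.
Tool frame: the origin (TCP) lies at the very end of the fingers, on their centre line; the grasp point (between the pads) lies 19 mm behind it; z points along the fingers, y is the line along which they close (so a half turn about z gives the same grasp; the last joint's range is limited). The gripper opens to 85 mm and grips with 20 to 120 N. Pads are 22 mm wide; open, the fingers measure 114 mm over their backs; the gripper's body (76 mm by 85 mm) begins 54 mm behind the grasp point. The pads swing forward as they close: fully open they stand 13 mm farther back than shut.
Start: joints at [1.157, 0.469, -0.049, 1.532, 0.024, 1.141, -0.082], TCP at [0.253, -0.626, 0.2] pointing down, gripper open.
Joint ranges: [-2.59, 2.59], [-0.33, 1.99], [-1.39, 1.29], [0.1, 2.45], [-1.04, 4.18], [0.21, 1.99], [-2.66, 2.66]. Speed limits (rad/s): [2.57, 2.57, 3.14, 3.14, 3.14, 3.14, 3.14].

## Interface

Orientations are given as [roll, pitch, yaw] about the fixed x, y, z axes, in that order (R = Rz(yaw) Ry(pitch) Rx(roll)).
In Python, from plant import robot gives the robot as it stands.
- The arm moves only by the tool move_arm, never from a script. Its argument "plan" is a list of rows, each a list of 3 entries, a list of its own where there are three numbers: the opening, from 0 (shut) to 1 (fully open), then the shift along the tool's x, y, z each as a share of 0.025 m, from -1 to 1, then the turn, a rotation vector about the tool's x, y, z each as a share of 180 degrees, from -1 to 1. A call has exactly 8 rows; each row shifts and turns the commanded pose from where the row before left it, along the tool's axes as they then stand; what a row does not reach is not made up. A row lasts 1/12 s, in which the tool goes at most 41.7 mm and 7.16 degrees, less where a joint would pass 70% of its speed; a pose out of reach is approached as far as the arm can. A call with a number of a shift or a turn outside -1 to 1 is refused whole. A call with a gripper value outside its range is refused whole. The fingers move at their own pace and stop on an object; the grip force is fixed at half the most. Time passes only in rows, so rows that do not move let the fingers close, or fill a call up. It gives the time, the measured TCP pose, the force, the opening and the grip force at its end, in the units of the state.
- robot.read_state(): the state, without advancing time (a new reading comes with each control period).
- robot.snapshot(name): name is "side" or "top" or "wrist"; returns a dict with "frame" (420x560x3 uint8, red, green, blue), "range_z" (420x560 float32, m along the optical axis (not along the pixel's ray), 0 where there is no reading), "mtx" (3x3 intrinsics, pixels), "k1" (the pictures are not rectified: a ray, as slopes to the right and down, at radius r is drawn at 1 + k1 r^2 times it, then the intrinsics apply), "extrinsics" (4x4, takes a point from world to camera coordinates); the wrist camera has in their place "tool_from_camera" (4x4, takes a point from camera to tool coordinates, whose origin is the TCP and whose axes are the flange's). Camera axes: x right, y down, z forward; pixel columns grow to the right and rows downward; lengths in m; the calibration is good to about 2 mm. A picture is of the moment at which its call begins: read the wrist's pose just before it.
- robot.hand_in(): hands the job in; it is judged then, once.
The state is a dict: "t": time; "joint_positions": joint angles; "joint_velocities": joint speeds; "effort": joint torques, N m; "position": TCP position; "eef_rot": TCP orientation; "wrist_force": force on the tool from outside, world axes, zero at the start; "ft_torque": the same for the moment, N m; "grip_width": opening from 0.0 (shut) to 1.0 (fully open); "grip_force": force on a finger pad.
Only numpy, scipy, OpenCV 4.12 (cv2) and the standard library are available. Lean on these libraries where they do the work, as an engineer would, in place of code of your own. Each camera call takes 0.05 s, during which the arm holds its last target. There are 200 camera calls.

## Working session

There is one attempt and no reset: what is moved stays moved. The work goes in short steps, Python scripts to look and compute and a tool call to move; the robot and the scene stay as the last step left them, time stands still between calls to the robot, and variables do not carry over. Pictures are saved under pics/ and viewed, at most 10 in all, crops included, and the job is handed in when it is done.

Besides the shell and the picture viewer there is one more tool, called as a command line: name --argument value ..., lists and objects as JSON in quotes. move_arm: Moves the arm, as the interface text tells. Its arguments: {"type":"object","properties":{"plan":{"type":"array"}},"required":["plan"]}

```bash
mkdir -p pics
python3 - <<'E'
from plant import robot
import cv2,numpy as np,pickle
s=robot.read_state();print({k:np.round(v,3) for k,v in s.items()})
for n in("top","side"):
    d=robot.snapshot(n);pickle.dump(d,open(n+".pkl","wb"));cv2.imwrite(f"pics/{n}0.png",d["frame"][...,::-1]);print(n,d["mtx"],d["k1"],np.round(d["extrinsics"],3))
E
```

```text
{'t': np.float64(0.0), 'joint_positions': array([ 1.157,  0.469, -0.049,  1.534,  0.024,  1.141, -0.082]), 'joint_velocities': array([-0.001,  0.   ,  0.   , -0.002,  0.   , -0.   ,  0.   ]), 'effort': array([-1.0000e-03, -5.1031e+01, -4.7000e-02, -2.3771e+01,  1.1000e-02,
        8.0000e-03, -0.0000e+00]), 'position': array([ 0.253, -0.625,  0.199]), 'eef_rot': array([-3.14 ,  0.   ,  0.385]), 'wrist_force': array([ 0.65 , -0.529,  0.192]), 'ft_torque': array([ 0.071,  0.029, -0.003]), 'grip_force': np.float64(0.0), 'grip_width': np.float64(0.998)}
top [[453.20690492   0.         277.57113778]
 [  0.         453.20690492 213.80759326]
 [  0.           0.           1.        ]] -0.12459891793722838 [[-0.015 -0.999  0.044 -0.012]
 [-0.987  0.007 -0.158  0.568]
 [ 0.158 -0.046 -0.986  0.843]
 [ 0.     0.     0.     1.   ]]
side [[435.75814538   0.         282.85386879]
 [  0.         435.75814538 203.89877757]
 [  0.           0.           1.        ]] 0.011070919012430774 [[-0.855 -0.519  0.012  0.502]
 [-0.232  0.361 -0.903  0.205]
 [ 0.464 -0.775 -0.429  0.734]
 [ 0.     0.     0.     1.   ]]
```

View pics/top0.png

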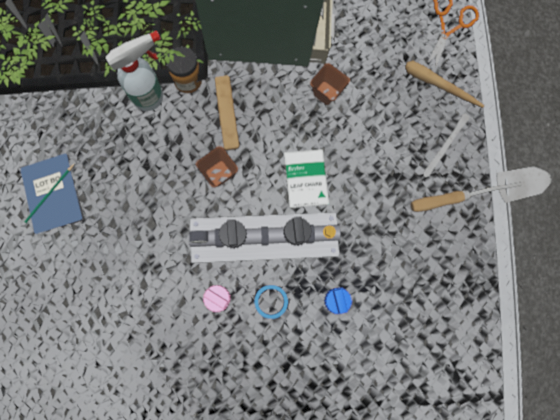

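View pics/side0.png

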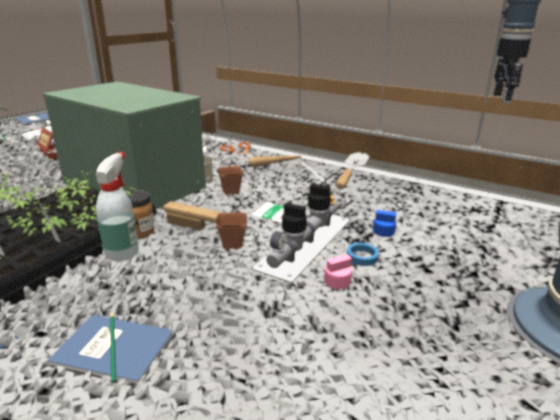

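The top view shows the header from (191,238) to (338,236). The dark gauge, seen edge-on, is at (200,237) on the left, the orange hex plug at (330,232), and the black caps at (233,232) and (298,230). The target is therefore the left cap, and I'll measure it from the depth data.

```bash
cat > h.py <<'E'
import numpy as np,cv2
def cloud(d,T=None):
    h,w=d["range_z"].shape
    u,v=np.meshgrid(np.arange(w),np.arange(h))
    p=cv2.undistortPoints(np.stack([u,v],-1).reshape(-1,1,2).astype(np.float64),d["mtx"],np.array([d["k1"],0,0,0,0.])).reshape(h,w,2)
    z=d["range_z"].astype(float)
    P=np.stack([p[...,0]*z,p[...,1]*z,z],-1)
    T=np.linalg.inv(d["extrinsics"]) if T is None else T
    return P@T[:3,:3].T+T[:3,3]
E
python3 - <<'E'
import pickle,numpy as np,cv2
from h import cloud
for n in("top","side"):
    d=pickle.load(open(n+".pkl","rb"));P=cloud(d);z=P[...,2]
    ok=(d["range_z"]>0)&(P[...,0]>.4)&(P[...,0]<.7)&(abs(P[...,1])<.25)
    ok&=(z>.103)&(z<.13)
    m=ok.astype(np.uint8);c,l,st,ce=cv2.connectedComponentsWithStats(m)
    for i in range(1,c):
        if st[i,4]>15:
            q=P[l==i];r=cv2.minAreaRect(q[:,:2].astype(np.float32)*1000)
            print(n,st[i],ce[i].round(),q.mean(0).round(4),np.median(q[:,2]).round(4),r)
    if n=="top":
        # light foot plate by colour
        g=d["frame"].astype(int)
        q=P[(z>.03)&(z<.1)&(d["range_z"]>0)&(abs(P[...,1])<.25)&(P[...,0]>.4)&(P[...,0]<.58)]
        print(len(q),cv2.fitLine(q[:,:2].astype(np.float32),cv2.DIST_HUBER,0,.01,.01).ravel())
        f=d["frame"][180:290,170:360,::-1]
        cv2.imwrite("pics/crop.png",cv2.resize(f,None,fx=4,fy=4,interpolation=cv2.INTER_CUBIC))
        for nm,(u,v) in dict(c1=(191,219),c2=(336,213),c3=(338,257),c4=(193,262),gauge=(200,237),plug=(330,232)).items(): print(nm,P[v,u].round(4))
E
```

```text
top [293 216  12  27 247] [298. 229.] [ 0.5279 -0.0517  0.1181] 0.1187 ((528.5769653320312, -52.06494140625), (45.77833938598633, 16.131343841552734), 5.089822769165039)
top [227 219  11  27 239] [232. 232.] [0.5239 0.0675 0.1185] 0.1188 ((524.3873901367188, 67.65325164794922), (45.93159103393555, 15.882184028625488), 4.596139430999756)
2873 [ 0.0601913  -0.9981869   0.5173328   0.04227722]
c1 [0.5642 0.1563 0.0063]
c2 [ 0.5761 -0.1429 -0.0045]
c3 [ 0.4842 -0.1436 -0.0021]
c4 [0.4768 0.151  0.0075]
gauge [0.5185 0.1276 0.0861]
plug [ 0.5277 -0.117   0.0684]
side [309 183  21  11 180] [319. 188.] [ 0.524  -0.0479  0.1125] 0.1134 ((525.2713623046875, -50.10999298095703), (46.32080841064453, 20.652931213378906), 3.8761937618255615)
side [283 202  23  13 220] [294. 208.] [0.5194 0.0714 0.1128] 0.1141 ((521.1080322265625, 67.8056411743164), (45.28394317626953, 18.790971755981445), 3.506459951400757)
```

View pics/crop.png

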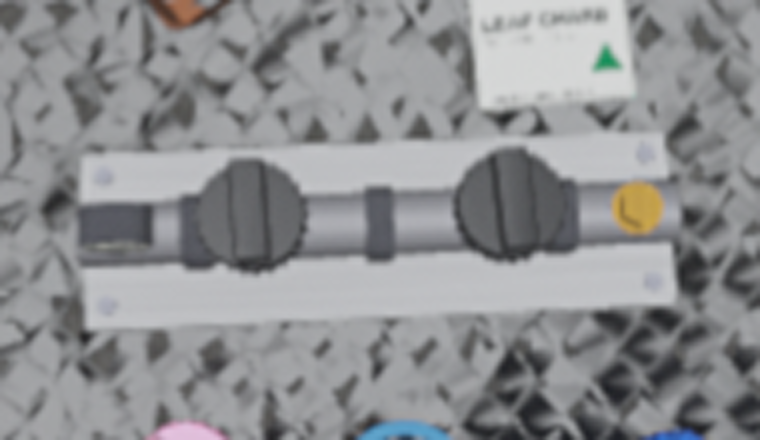

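The crop confirms it. The gauge housing is at crop (115,225), beside the left cap at (250,213). The hex plug is beside the right cap. The target bar is at about (0.523, 0.068), top at z 0.119, and its yaw is about 0.08. I'll move over now.

move_arm --plan '[[0.5, [0.85, -0.9, 0], [0, 0, 0]], [0.5, [0.85, -0.9, 0], [0, 0, 0]], [0.5, [0.85, -0.9, 0], [0, 0, 0]], [0.5, [0.85, -0.9, 0], [0, 0, 0]], [0.5, [0.85, -0.9, 0], [0, 0, 0]], [0.5, [0.85, -0.9, 0], [0, 0, 0]], [0.5, [0.85, -0.9, 0], [0, 0, 0]], [0.5, [0.85, -0.9, 0], [0, 0, 0]]]'

```text
t: 0.77
position: [0.3435, -0.3933, 0.2]
eef_rot: [-3.141, 0.0, 0.385]
wrist_force: [0.7, -0.5, 0.4]
grip_width: 0.504
grip_force: 0.0
```

move_arm --plan '[[0.5, [0.85, -0.9, 0], [0, 0, 0]], [0.5, [0.85, -0.9, 0], [0, 0, 0]], [0.5, [0.85, -0.9, 0], [0, 0, 0]], [0.5, [0.85, -0.9, 0], [0, 0, 0]], [0.5, [0.85, -0.9, 0], [0, 0, 0]], [0.5, [0.85, -0.9, 0], [0, 0, 0]], [0.5, [0.85, -0.9, 0], [0, 0, 0]], [0.5, [0.85, -0.9, 0], [0, 0, 0]]]'

```text
t: 1.43
position: [0.4334, -0.1628, 0.2001]
eef_rot: [-3.142, 0.0, 0.385]
wrist_force: [0.8, -0.2, -0.2]
grip_width: 0.5
grip_force: 0.0
```

move_arm --plan '[[0.5, [0.85, -0.9, 0], [0, 0, 0]], [0.5, [0.85, -0.9, 0], [0, 0, 0]], [0.5, [0.85, -0.9, 0], [0, 0, 0]], [0.5, [0.85, -0.9, 0], [0, 0, 0]], [0.5, [0.85, -0.9, 0], [0, 0, 0.0325]], [0.5, [0, 0, 0], [0, 0, 0.0325]], [0.5, [0, 0, 0], [0, 0, 0.0325]], [0.5, [0, 0, 0], [0, 0, 0]]]'

```text
t: 2.1
position: [0.4894, -0.0195, 0.1999]
eef_rot: [-3.142, 0.001, 0.078]
wrist_force: [-0.6, 0.2, 0.6]
grip_width: 0.501
grip_force: 0.0
```

```bash
cat > w.py <<'E'
from plant import robot
import cv2,numpy as np,sys
from h import cloud
from scipy.spatial.transform import Rotation as R
s=robot.read_state();d=robot.snapshot("wrist")
T=np.eye(4);T[:3,:3]=R.from_euler("xyz",s["eef_rot"]).as_matrix();T[:3,3]=s["position"]
P=cloud(d,T@d["tool_from_camera"]);z=P[...,2]
print("q",np.round(s["joint_positions"],3),"pos",np.round(s["position"],4),np.round(s["eef_rot"],3),"F",np.round(s["wrist_force"],1),np.round(s["ft_torque"],2),s["grip_width"])
m=((d["range_z"]>0)&(z>.108)&(z<.13)&(abs(P[...,0]-.525)<.05)&(abs(P[...,1])<.12)).astype(np.uint8)
c,l,st,ce=cv2.connectedComponentsWithStats(m)
for i in range(1,c):
    if st[i,4]>80:
        q=P[l==i];print(st[i,:5],np.median(q,0).round(4),cv2.minAreaRect(q[:,:2].astype(np.float32)*1000))
cv2.imwrite(f"pics/{sys.argv[1]}.png",d["frame"][...,::-1])
E
python3 w.py w1
```

```text
q [ 0.309  0.194 -0.405  1.943  0.089  1.023 -1.628] pos [ 0.4894 -0.0195  0.1999] [-3.142e+00  1.000e-03  7.800e-02] F [-0.6  0.2  0.6] [-0.01  0.04 -0.02] 0.5008640276112314
[ 163  124   28   60 1387] [0.5254 0.0636 0.1186] ((524.4480590820312, 64.97410583496094), (45.480865478515625, 16.946504592895508), 3.966374635696411)
[ 317  131   23   60 1274] [ 0.5297 -0.0541  0.1188] ((528.095703125, -54.92147445678711), (46.12346267700195, 16.316801071166992), 5.385181427001953)
```

View pics/w1.png

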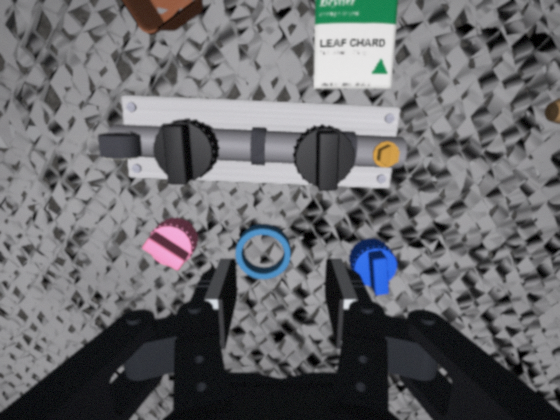

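The wrist view shows the target cap at (185,152) beside the gauge at (120,145). The other cap is at (323,157). I'll move above the target.

move_arm --plan '[[0.5, [0.41, -0.82, 0.4], [0, 0, 0]], [0.5, [0.41, -0.82, 0.4], [0, 0, 0]], [0.5, [0.41, -0.82, 0.4], [0, 0, 0]], [0.5, [0.41, -0.82, 0.4], [0, 0, 0]], [0.5, [0, 0, 0], [0, 0, 0]], [0.5, [0, 0, 0], [0, 0, 0]], [0.5, [0, 0, 0], [0, 0, 0]], [0.5, [0, 0, 0], [0, 0, 0]]]'

```text
t: 2.82
position: [0.5241, 0.0633, 0.1606]
eef_rot: [3.141, -0.0, 0.077]
wrist_force: [0.8, -0.5, -0.8]
grip_width: 0.497
grip_force: 0.0
```

```bash
python3 w.py w2
```

```text
q [ 0.16   0.305 -0.437  1.907  0.157  0.962 -1.844] pos [0.5241 0.0633 0.1606] [ 3.141 -0.     0.077] F [ 0.8 -0.5 -0.8] [ 0.02 -0.02 -0.09] 0.4970234917520507
[ 265  187   24   65 1441] [0.527  0.0653 0.1189] ((524.5288696289062, 65.0886001586914), (45.53826141357422, 15.935564994812012), 4.14430570602417)
[ 425  194   36   65 1819] [ 0.5302 -0.0518  0.1187] ((528.1552124023438, -54.34768295288086), (46.789276123046875, 16.947010040283203), 5.954483509063721)
```

View pics/w2.png

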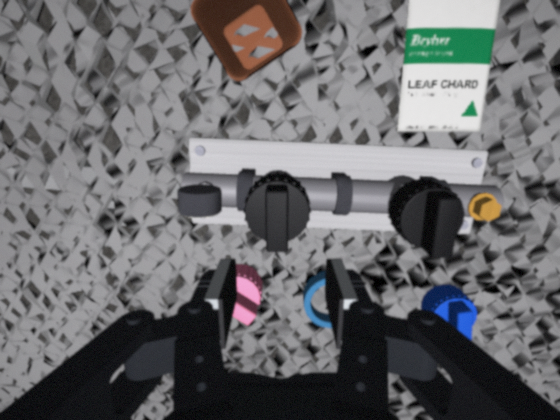

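The wrist view shows the target bar at column 278, almost centred between the fingers at 225 and 335. I'll descend.

move_arm --plan '[[0.5, [0, -0.1, 0.6], [0, 0, 0]], [0.5, [0, 0, 0.6], [0, 0, 0]], [0.5, [0, 0, 0.4], [0, 0, 0]], [0.5, [0, 0, 0.4], [0, 0, 0]], [0.5, [0, 0, 0.2], [0, 0, 0]], [0.5, [0, 0, 0.2], [0, 0, 0]], [0.5, [0, 0, 0], [0, 0, 0]], [0.5, [0, 0, 0], [0, 0, 0]]]'

```text
t: 3.53
position: [0.5241, 0.0673, 0.1004]
eef_rot: [3.142, -0.0, 0.079]
wrist_force: [-0.2, -0.1, 0.2]
grip_width: 0.504
grip_force: 0.0
```

move_arm --plan '[[0.1, [0, 0, 0], [0, 0, 0]], [0, [0, 0, 0], [0, 0, 0]], [0, [0, 0, 0], [0, 0, 0]], [0, [0, 0, 0], [0, 0, 0]], [0, [0, 0, 0], [0, 0, 0]], [0, [0, 0, 0], [0, 0, 0]], [0, [0, 0, 0], [0, 0, 0]], [0, [0, 0, 0], [0, 0, 0]]]'

```text
t: 4.2
position: [0.5239, 0.0673, 0.1003]
eef_rot: [3.142, -0.0, 0.078]
wrist_force: [0.7, -0.1, 0.6]
grip_width: 0.001
grip_force: 0.0
```

```bash
cat > s.py <<'E'
from plant import robot
import numpy as np
s=robot.read_state()
for k in("t","joint_positions","position","eef_rot","wrist_force","ft_torque","grip_width","grip_force"):print(k,np.round(s[k],3))
E
python3 s.py
```

```text
t 4.2
joint_positions [ 0.131  0.381 -0.421  1.965  0.206  0.837 -1.894]
position [0.524 0.067 0.1  ]
eef_rot [ 3.142 -0.     0.078]
wrist_force [ 0.674 -0.051  0.557]
ft_torque [ 0.     0.007 -0.042]
grip_width 0.001
grip_force 0.0
```

The fingers closed on nothing, so I'll look again.

```bash
python3 w.py w3
python3 - <<'E'
from plant import robot
import cv2,numpy as np
a=robot.snapshot("side")["frame"][120:300,200:400,::-1]
cv2.imwrite("pics/s3.png",cv2.resize(a,None,fx=3,fy=3,interpolation=cv2.INTER_CUBIC))
E
```

```text
q [ 0.131  0.381 -0.421  1.965  0.206  0.837 -1.894] pos [0.5239 0.0673 0.1003] [ 3.142 -0.     0.078] F [ 0.7 -0.1  0.6] [ 0.    0.01 -0.04] 0.0014451978933337866
[ 268  214   31   53 1331] [0.5387 0.066  0.1187] ((534.2251586914062, 65.71897888183594), (26.383052825927734, 15.8080415725708), 4.570991516113281)
[ 475  222   53   85 3274] [ 0.5307 -0.0508  0.1185] ((528.291748046875, -54.748191833496094), (46.74845886230469, 17.668582916259766), 5.768113613128662)
```

View pics/w3.png

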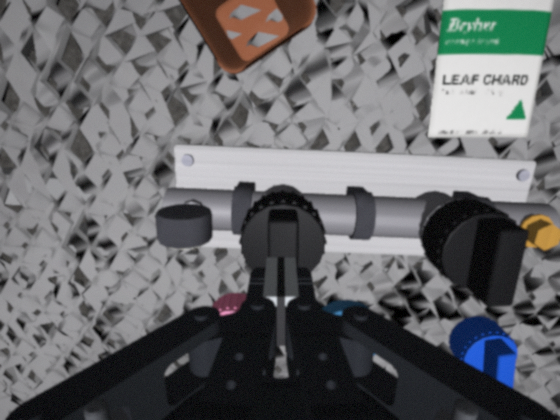

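View pics/s3.png

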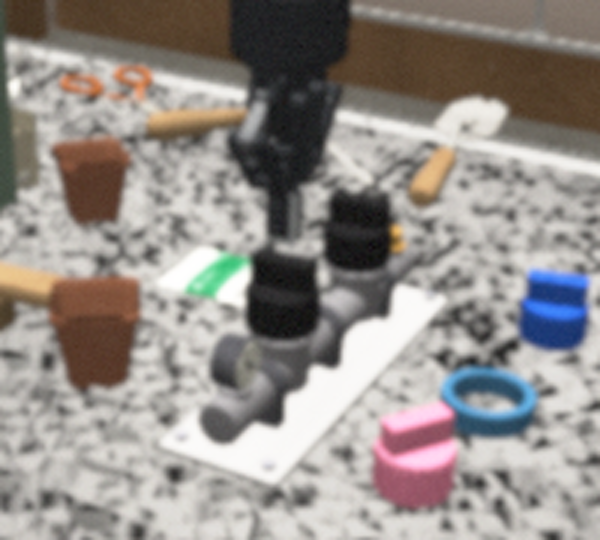

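The wrist view shows the shut fingertips (280,260) hiding the near half of the bar. The side view shows their tip (285,240) apparently above the bar (285,265). I'll find the tip in depth.

Run:
```python
from plant import robot
import numpy as np
from h import cloud
from scipy.spatial.transform import Rotation as R
for n in("side","top"):
    d=robot.snapshot(n);P=cloud(d);ok=d["range_z"]>0
    if n=="side":
        for v in range(190,232,3):
            print(v,[tuple((P[v,u]*1000).round().astype(int)) for u in (289,293,296,300)])
s=robot.read_state();d=robot.snapshot("wrist");T=np.eye(4);T[:3,:3]=R.from_euler("xyz",s["eef_rot"]).as_matrix();T[:3,3]=s["position"]
P=cloud(d,T@d["tool_from_camera"])
for v in range(240,330,10): print(v,[tuple((P[v,u]*1000).round().astype(int)) for u in (262,272,281,290,300)])
print(d["tool_from_camera"].round(3))
```

```text
190 [(np.int64(526), np.int64(81), np.int64(154)), (np.int64(517), np.int64(82), np.int64(157)), (np.int64(514), np.int64(74), np.int64(154)), (np.int64(511), np.int64(63), np.int64(151))]
193 [(np.int64(526), np.int64(81), np.int64(148)), (np.int64(517), np.int64(81), np.int64(150)), (np.int64(514), np.int64(74), np.int64(148)), (np.int64(511), np.int64(62), np.int64(144))]
196 [(np.int64(526), np.int64(81), np.int64(141)), (np.int64(516), np.int64(83), np.int64(145)), (np.int64(514), np.int64(74), np.int64(142)), (np.int64(511), np.int64(63), np.int64(139))]
199 [(np.int64(529), np.int64(75), np.int64(132)), (np.int64(521), np.int64(72), np.int64(133)), (np.int64(514), np.int64(73), np.int64(135)), (np.int64(649), np.int64(-192), np.int64(-2))]
202 [(np.int64(539), np.int64(58), np.int64(116)), (np.int64(655), np.int64(-164), np.int64(-1)), (np.int64(651), np.int64(-173), np.int64(-4)), (np.int64(642), np.int64(-179), np.int64(-4))]
205 [(np.int64(530), np.int64(72), np.int64(117)), (np.int64(523), np.int64(68), np.int64(117)), (np.int64(517), np.int64(68), np.int64(119)), (np.int6
[... 3062 characters left out ...]
.int64(169)), (np.int64(536), np.int64(64), np.int64(172)), (np.int64(538), np.int64(60), np.int64(175))]
310 [(np.int64(535), np.int64(73), np.int64(178)), (np.int64(536), np.int64(70), np.int64(179)), (np.int64(529), np.int64(66), np.int64(168)), (np.int64(536), np.int64(64), np.int64(178)), (np.int64(536), np.int64(61), np.int64(179))]
320 [(np.int64(535), np.int64(73), np.int64(184)), (np.int64(535), np.int64(70), np.int64(184)), (np.int64(524), np.int64(66), np.int64(168)), (np.int64(536), np.int64(64), np.int64(184)), (np.int64(536), np.int64(61), np.int64(184))]
[[-0.001 -0.953 -0.304  0.078]
 [ 1.    -0.001  0.     0.001]
 [-0.    -0.304  0.953 -0.174]
 [ 0.     0.     0.     1.   ]]
```

Both cameras put the shut fingertips at z ≈ 0.132, although the TCP reads 0.100. The real fingers therefore end about 32 mm short of the reported TCP. I'll open and descend by that much, watching the force.

move_arm --plan '[[0.5, [0, 0, 0], [0, 0, 0]], [0.5, [0, 0, 0], [0, 0, 0]], [0.5, [0, 0, 0], [0, 0, 0]], [0.5, [0, 0, 0], [0, 0, 0]], [0.5, [0, 0, 0.3], [0, 0, 0]], [0.5, [0, 0, 0.3], [0, 0, 0]], [0.5, [0, 0, 0.2], [0, 0, 0]], [0.5, [0, 0, 0], [0, 0, 0]]]'

```text
t: 5.12
position: [0.5226, 0.067, 0.0786]
eef_rot: [3.141, 0.003, 0.079]
wrist_force: [0.1, 0.3, 0.3]
grip_width: 0.498
grip_force: 0.0
```

move_arm --plan '[[0.5, [0, 0, 0.2], [0, 0, 0]], [0.5, [0, 0, 0.1], [0, 0, 0]], [0.5, [0, 0, 0.1], [0, 0, 0]], [0.4, [0, 0, 0], [0, 0, 0]], [0.3, [0, 0, 0], [0, 0, 0]], [0.25, [0, 0, 0], [0, 0, 0]], [0.25, [0, 0, 0], [0, 0, 0]], [0.25, [0, 0, 0], [0, 0, 0]]]'

```text
t: 5.78
position: [0.5241, 0.0673, 0.0705]
eef_rot: [3.142, -0.001, 0.078]
wrist_force: [0.5, 0.7, -1.4]
grip_width: 0.251
grip_force: 0.0
```

move_arm --plan '[[0.1, [0, 0, 0], [0, 0, 0]], [0, [0, 0, 0], [0, 0, 0]], [0, [0, 0, 0], [0, 0, 0]], [0, [0, 0, 0], [0, 0, 0]], [0, [0, 0, 0], [0, 0, 0]], [0, [0, 0, 0], [0, 0, 0]], [0, [0, 0, 0], [0, 0, 0]], [0, [0, 0, 0], [0, 0, 0]]]'

```text
t: 6.45
position: [0.5243, 0.0674, 0.0707]
eef_rot: [3.142, -0.001, 0.079]
wrist_force: [-0.2, -0.4, 5.6]
grip_width: 0.171
grip_force: 60.7
```

```bash
python3 s.py
```

```text
t 6.45
joint_positions [ 0.116  0.422 -0.406  1.988  0.233  0.775 -1.918]
position [0.524 0.067 0.071]
eef_rot [ 3.142e+00 -1.000e-03  7.900e-02]
wrist_force [-0.22  -0.357  5.603]
ft_torque [-0.013  0.153 -0.016]
grip_width 0.171
grip_force 60.711
```

The bar is gripped at 60 N. I'll try counter-clockwise first, gently.

move_arm --plan '[[0, [0, 0, 0], [0, 0, -0.012]], [0, [0, 0, 0], [0, 0, -0.012]], [0, [0, 0, 0], [0, 0, -0.012]], [0, [0, 0, 0], [0, 0, -0.012]], [0, [0, 0, 0], [0, 0, -0.012]], [0, [0, 0, 0], [0, 0, 0]], [0, [0, 0, 0], [0, 0, 0]], [0, [0, 0, 0], [0, 0, 0]]]'

```text
t: 7.12
position: [0.5246, 0.0667, 0.0707]
eef_rot: [3.141, -0.001, 0.266]
wrist_force: [0.1, -1.8, 4.8]
grip_width: 0.171
grip_force: 60.8
```

```bash
python3 s.py
```

```text
t 7.117
joint_positions [ 0.152  0.429 -0.45   1.986  0.261  0.781 -1.755]
position [0.525 0.067 0.071]
eef_rot [ 3.141e+00 -1.000e-03  2.660e-01]
wrist_force [ 0.136 -1.822  4.786]
ft_torque [-0.311 -0.004 -0.096]
grip_width 0.171
grip_force 60.848
```

move_arm --plan '[[0, [0, 0, 0], [0, 0, -0.011]], [0, [0, 0, 0], [0, 0, -0.011]], [0, [0, 0, 0], [0, 0, -0.011]], [0, [0, 0, 0], [0, 0, 0]], [0, [0, 0, 0], [0, 0, 0]], [0, [0, 0, 0], [0, 0, 0]], [0, [0, 0, 0], [0, 0, 0]], [0, [0, 0, 0], [0, 0, 0]]]'

```text
t: 7.78
position: [0.5247, 0.0666, 0.0707]
eef_rot: [3.142, -0.001, 0.366]
wrist_force: [-0.5, -1.8, 4.4]
grip_width: 0.17
grip_force: 61.7
```

```bash
python3 s.py
```

```text
t 7.783
joint_positions [ 0.171  0.433 -0.474  1.985  0.275  0.784 -1.667]
position [0.525 0.067 0.071]
eef_rot [ 3.142e+00 -1.000e-03  3.660e-01]
wrist_force [-0.455 -1.841  4.442]
ft_torque [-0.264 -0.071 -0.884]
grip_width 0.17
grip_force 61.693
```

The resisting moment rose from 0.1 to 0.9 N m, so this is likely the stop. I'll try the other way.

move_arm --plan '[[0, [0, 0, 0], [0, 0, 0.03]], [0, [0, 0, 0], [0, 0, 0.03]], [0, [0, 0, 0], [0, 0, 0.03]], [0, [0, 0, 0], [0, 0, 0.03]], [0, [0, 0, 0], [0, 0, 0.03]], [0, [0, 0, 0], [0, 0, 0.02]], [0, [0, 0, 0], [0, 0, 0]], [0, [0, 0, 0], [0, 0, 0]]]'

```text
t: 8.45
position: [0.5245, 0.0673, 0.0707]
eef_rot: [-3.142, -0.001, -0.162]
wrist_force: [0.4, -0.7, 4.8]
grip_width: 0.17
grip_force: 60.8
```

```bash
python3 s.py
```

```text
t 8.45
joint_positions [ 0.071  0.414 -0.348  1.991  0.2    0.768 -2.127]
position [0.525 0.067 0.071]
eef_rot [-3.142e+00 -1.000e-03 -1.620e-01]
wrist_force [ 0.411 -0.697  4.76 ]
ft_torque [-0.156 -0.021 -0.023]
grip_width 0.17
grip_force 60.809
```

move_arm --plan '[[0, [0, 0, 0], [0, 0, 0.013]], [0, [0, 0, 0], [0, 0, 0.013]], [0, [0, 0, 0], [0, 0, 0.013]], [0, [0, 0, 0], [0, 0, 0]], [0, [0, 0, 0], [0, 0, 0]], [0, [0, 0, 0], [0, 0, 0]], [0, [0, 0, 0], [0, 0, 0]], [0, [0, 0, 0], [0, 0, 0]]]'

```text
t: 9.12
position: [0.5243, 0.0667, 0.0707]
eef_rot: [3.141, -0.001, -0.284]
wrist_force: [-0.9, -1.6, 6.8]
grip_width: 0.168
grip_force: 61.0
```

```bash
python3 s.py
```

```text
t 9.117
joint_positions [ 0.049  0.41  -0.32   1.992  0.183  0.766 -2.233]
position [0.524 0.067 0.071]
eef_rot [ 3.141e+00 -1.000e-03 -2.840e-01]
wrist_force [-0.879 -1.58   6.756]
ft_torque [-0.372  0.141  0.021]
grip_width 0.168
grip_force 61.04
```

Clockwise stays light (0.02 N m) past −0.3 rad, so the loosening direction is clockwise. I'll continue, then regrasp half a turn round because of the wrist joint range.

move_arm --plan '[[0, [0, 0, 0], [0, 0, 0.02]], [0, [0, 0, 0], [0, 0, 0.02]], [0, [0, 0, 0], [0, 0, 0.02]], [0, [0, 0, -0.02], [0, 0, 0.02]], [0, [0, 0, -0.02], [0, 0, 0.01]], [0, [0, 0, 0], [0, 0, 0]], [0, [0, 0, 0], [0, 0, 0]], [0, [0, 0, 0], [0, 0, 0]]]'

```text
t: 9.78
position: [0.5246, 0.0678, 0.0715]
eef_rot: [-3.14, -0.001, -0.567]
wrist_force: [1.1, 1.2, 2.9]
grip_width: 0.169
grip_force: 60.6
```

```bash
python3 s.py
```

```text
t 9.783
joint_positions [-0.004  0.402 -0.254  1.995  0.142  0.76  -2.48 ]
position [0.525 0.068 0.071]
eef_rot [-3.14e+00 -1.00e-03 -5.67e-01]
wrist_force [1.119 1.175 2.933]
ft_torque [ 0.263 -0.41  -0.005]
grip_width 0.169
grip_force 60.551
```

move_arm --plan '[[0.5, [0, 0, 0], [0, 0, 0]], [0.5, [0, 0, 0], [0, 0, 0]], [0.5, [0, 0, 0], [0, 0, 0]], [0.5, [0, 0, 0], [0, 0, 0]], [0.5, [0, 0, -0.5], [0, 0, 0]], [0.5, [0, 0, -0.5], [0, 0, 0]], [0.5, [0, 0, -0.5], [0, 0, -0.0385]], [0.5, [0, 0, 0], [0, 0, -0.0385]]]'

```text
t: 10.45
position: [0.5252, 0.0676, 0.1108]
eef_rot: [-3.14, -0.003, -0.321]
wrist_force: [0.5, -0.2, 0.1]
grip_width: 0.5
grip_force: 0.0
```

move_arm --plan '[[0.5, [0, 0, 0], [0, 0, -0.0385]], [0.5, [0, 0, 0], [0, 0, -0.0385]], [0.5, [0, 0, 0], [0, 0, -0.0385]], [0.5, [0, 0, 0], [0, 0, -0.0385]], [0.5, [0, 0, 0], [0, 0, -0.0385]], [0.5, [0, 0, 0], [0, 0, -0.0385]], [0.5, [0, 0, 0], [0, 0, -0.0385]], [0.5, [0, 0, 0], [0, 0, -0.0385]]]'

```text
t: 11.12
position: [0.5235, 0.067, 0.1085]
eef_rot: [-3.141, 0.001, 0.647]
wrist_force: [-0.7, 0.1, 0.3]
grip_width: 0.498
grip_force: 0.0
```

move_arm --plan '[[0.5, [0, 0, 0], [0, 0, -0.0385]], [0.5, [0, 0, 0], [0, 0, -0.0385]], [0.5, [0, 0, 0], [0, 0, -0.0385]], [0.5, [0, 0, 0], [0, 0, -0.0385]], [0.5, [0, 0, 0], [0, 0, -0.0385]], [0.5, [0, 0, 0], [0, 0, -0.0385]], [0.5, [0, 0, 0], [0, 0, -0.0385]], [0.5, [0, 0, 0], [0, 0, -0.0385]]]'

```text
t: 11.78
position: [0.5235, 0.0669, 0.1085]
eef_rot: [-3.141, 0.0, 1.614]
wrist_force: [-0.3, -0.8, 0.2]
grip_width: 0.499
grip_force: 0.0
```

move_arm --plan '[[0.5, [0, 0, 0], [0, 0, -0.0385]], [0.5, [0, 0, 0], [0, 0, -0.0385]], [0.5, [0, 0, 0], [0, 0, -0.0385]], [0.5, [0, 0, 0], [0, 0, -0.0385]], [0.5, [0, 0, 0], [0, 0, -0.0385]], [0.5, [0, 0, 0], [0, 0, -0.0385]], [0.5, [0, 0, 0], [0, 0, -0.0385]], [0.5, [0, 0, 0], [0, 0, -0.0385]]]'

```text
t: 12.45
position: [0.5235, 0.0668, 0.1085]
eef_rot: [-3.141, -0.0, 2.582]
wrist_force: [0.4, -0.6, -1.0]
grip_width: 0.503
grip_force: 0.0
```

```bash
sed -i 's/z>.108/z>.11/' w.py; python3 w.py w4
```

```text
q [ 0.54   0.522 -0.98   1.937  0.528  0.965  0.318] pos [0.5235 0.0668 0.1085] [-3.141 -0.     2.582] F [ 0.4 -0.6 -1. ] [0.03 0.04 0.03] 0.5030746123170506
[ 267  211   30   82 2344] [0.5214 0.0677 0.1199] ((524.0474243164062, 66.04743194580078), (16.04071044921875, 46.09906005859375), 58.21471405029297)
[ 85 317  29  24 283] [ 0.5067 -0.0531  0.1176] ((507.3746032714844, -55.85260772705078), (16.315593719482422, 5.36448860168457), 89.56488037109375)
```

View pics/w4.png

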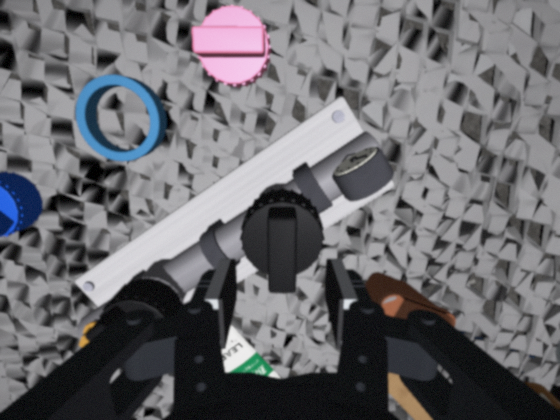

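The wrist view shows the target bar at (282,248), lined up and centred between the fingers. It has turned to −0.555 rad and risen. I'll descend and regrip.

move_arm --plan '[[0.5, [0, 0, 0.4], [0, 0, 0]], [0.5, [0, 0, 0.4], [0, 0, 0]], [0.5, [0, 0, 0.3], [0, 0, 0]], [0.5, [0, 0, 0.2], [0, 0, 0]], [0.5, [0, 0, 0.15], [0, 0, 0]], [0.3, [0, 0, 0], [0, 0, 0]], [0.25, [0, 0, 0], [0, 0, 0]], [0.25, [0, 0, 0], [0, 0, 0]]]'

```text
t: 13.17
position: [0.5242, 0.0675, 0.0728]
eef_rot: [3.141, 0.001, 2.576]
wrist_force: [0.5, -0.2, -0.2]
grip_width: 0.25
grip_force: 0.0
```

move_arm --plan '[[0.1, [0, 0, 0], [0, 0, 0]], [0, [0, 0, 0], [0, 0, 0]], [0, [0, 0, 0], [0, 0, 0]], [0, [0, 0, 0], [0, 0, 0]], [0, [0, 0, 0], [0, 0, 0]], [0, [0, 0, 0], [0, 0, 0]], [0, [0, 0, 0], [0, 0, 0]], [0, [0, 0, 0], [0, 0, 0]]]'

```text
t: 13.83
position: [0.5243, 0.0675, 0.0729]
eef_rot: [3.141, 0.001, 2.576]
wrist_force: [-0.7, 0.9, 4.3]
grip_width: 0.164
grip_force: 61.3
```

```bash
python3 s.py
```

```text
t 13.833
joint_positions [ 0.502  0.566 -0.936  1.967  0.583  0.903  0.266]
position [0.524 0.068 0.073]
eef_rot [3.141e+00 1.000e-03 2.576e+00]
wrist_force [-0.725  0.869  4.329]
ft_torque [ 0.141 -0.049  0.008]
grip_width 0.164
grip_force 61.308
```

move_arm --plan '[[0, [0, 0, 0], [0, 0, 0.025]], [0, [0, 0, -0.01], [0, 0, 0.025]], [0, [0, 0, -0.01], [0, 0, 0.025]], [0, [0, 0, -0.01], [0, 0, 0.025]], [0, [0, 0, -0.01], [0, 0, 0.025]], [0, [0, 0, 0], [0, 0, 0.025]], [0, [0, 0, 0], [0, 0, 0.016]], [0, [0, 0, 0], [0, 0, 0]]]'

```text
t: 14.5
position: [0.5233, 0.0667, 0.073]
eef_rot: [-3.14, 0.0, 2.054]
wrist_force: [-0.1, -0.2, -0.9]
grip_width: 0.171
grip_force: 60.7
```

```bash
python3 s.py
```

```text
t 14.5
joint_positions [ 0.418  0.515 -0.81   1.972  0.49   0.862 -0.174]
position [0.523 0.067 0.073]
eef_rot [-3.14   0.     2.054]
wrist_force [-0.122 -0.245 -0.89 ]
ft_torque [ 0.055 -0.028 -0.05 ]
grip_width 0.171
grip_force 60.721
```

Turned to 1.12 rad with little resistance. I'll lift gently first.

move_arm --plan '[[0, [0, 0, -0.1], [0, 0, 0]], [0, [0, 0, -0.1], [0, 0, 0]], [0, [0, 0, -0.1], [0, 0, 0]], [0, [0, 0, -0.1], [0, 0, 0]], [0, [0, 0, 0], [0, 0, 0]], [0, [0, 0, 0], [0, 0, 0]], [0, [0, 0, 0], [0, 0, 0]], [0, [0, 0, 0], [0, 0, 0]]]'

```text
t: 15.17
position: [0.5239, 0.0672, 0.0835]
eef_rot: [-3.142, 0.0, 2.055]
wrist_force: [-0.1, 0.1, -0.9]
grip_width: 0.171
grip_force: 60.7
```

move_arm --plan '[[0, [0, 0, -0.3], [0, 0, 0]], [0, [0, 0, -0.5], [0, 0, 0]], [0, [0, 0, -0.5], [0, 0, 0]], [0, [0, 0, -0.5], [0, 0, 0]], [0, [0, 0, -0.5], [0, 0, 0]], [0, [0, 0, -0.5], [0, 0, 0]], [0, [0, 0, -0.5], [0, 0, 0]], [0, [0, 0, -0.5], [0, 0, 0]]]'

```text
t: 15.83
position: [0.524, 0.0673, 0.1801]
eef_rot: [3.141, 0.0, 2.055]
wrist_force: [-0.3, 0.3, -0.4]
grip_width: 0.169
grip_force: 60.7
```

move_arm --plan '[[0, [0, 0, -0.2], [0, 0, 0]], [0, [0, 0, 0], [0, 0, 0]], [0, [0, 0, 0], [0, 0, 0]], [0, [0, 0, 0], [0, 0, 0]], [0, [0, 0, 0], [0, 0, 0]], [0, [0, 0, 0], [0, 0, 0]], [0, [0, 0, 0], [0, 0, 0]], [0, [0, 0, 0], [0, 0, 0]]]'

```text
t: 16.5
position: [0.5238, 0.0673, 0.1832]
eef_rot: [-3.141, -0.0, 2.055]
wrist_force: [-0.3, 0.8, -0.8]
grip_width: 0.169
grip_force: 60.7
```

```bash
python3 s.py
python3 - <<'E'
from plant import robot
import cv2
a=robot.snapshot("side")["frame"][100:300,180:420,::-1]
cv2.imwrite("pics/s5.png",cv2.resize(a,None,fx=3,fy=3))
E
```

```text
t 16.5
joint_positions [ 0.513  0.381 -0.907  1.863  0.342  1.063 -0.044]
position [0.524 0.067 0.183]
eef_rot [-3.141 -0.     2.055]
wrist_force [-0.336  0.796 -0.754]
ft_torque [ 0.03   0.034 -0.006]
grip_width 0.169
grip_force 60.725
```

View pics/s5.png

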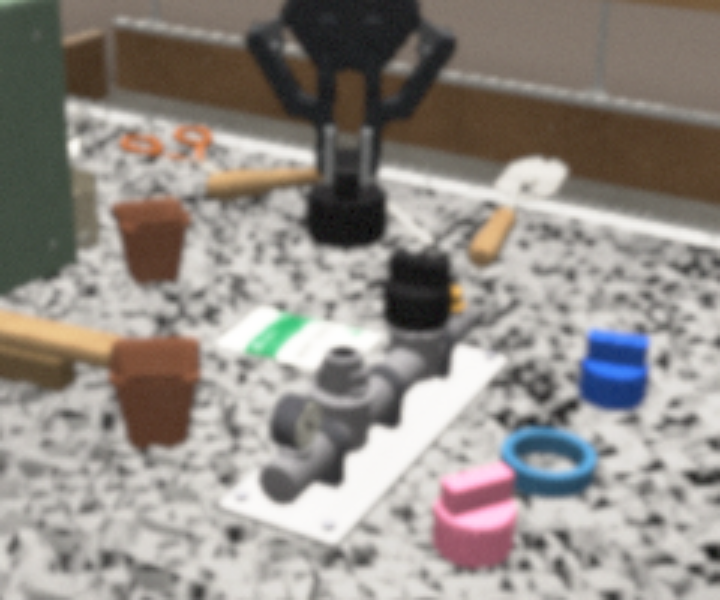

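The side view shows the cap held upright at (345,215), straight above the bare port at (345,355) beside the gauge. The other cap at (420,290) is still on, and the loose things haven't moved.

```bash
python3 -c "
from plant import robot
print(robot.hand_in())"
```

```text
the job is handed in; nothing more can be done
None
```

The cap beside the gauge had the left-hand thread and loosened clockwise; it is unscrewed and held upright about 85 mm above its port. The other cap is still on, the pot, tape and packet are where they were, and the job was handed in at 16.5 s of arm time.

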